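# Trip test of the bench power unit

## Task

Do the trip test on the bench power unit, by pressing alone: first switch off the one outlet that has been left on, by pressing the front end of its small rocker, so that nothing is cut off under load or starts by itself afterwards. Then press the round test button until the wide main rocker trips out, and press the back end of the main rocker to switch the unit on again. Leave all three outlets off, and do not pick up or push aside the tools and things lying on and round the unit.

Things in the scene. Friction and masses are not known exactly. Their poses are not given: they have to be found in the camera images.
- power_unit: flat grey box, aluminium top panel, black end cheeks, 182 (x) x 312 (y) x 78 high, fixed to the bench. Origin: centre of its underside; x to its back (away from the robot), y to its left. Panel at z = 75. Left column (y = 98): breaker housing 12 high, wide main rocker behind, test button 66 in front of it. Columns y = 32, -30, -92: like outlets, socket (9 high) behind, small rocker in front
- test_button_top (a point): centre of the top of the test button, a round grey cap 18 in diameter standing 8 over its black collar (29 in diameter); 98 above the bench when free. Fully pressed, the cap still stands 2 over the collar
- test_button (a joint): travel of the test button, m: 0 = free, 0.006 = fully pressed. Pressed straight down against a spring (1 N at first, 3 N at the bottom); pressed some 4 to 5 mm it throws the main rocker from on to off by a lever inside, which adds up to about 3 N. Springs back when let go
- main_switch (a joint): tilt of the wide main rocker, rad: +0.16 = on (end at the unit's back down), -0.16 = off (front end down). A see-saw that snaps over at 0 and stays as put; about 4 N on the raised end, which moves down some 3 mm before the snap and 6 mm in all
- main_switch_on_end (a point): centre of the pressing face at the on end (towards the unit's back, marked by a raised bar) of the main rocker, 19 from its pivot; moves with the rocker: 99 above the bench when off (raised), 93 when on (down). The rocker is black, 48 long (x), 30 wide (y); the frame round it lies 90 above the bench
- switch_a (a joint): tilt of the small rocker of outlet a, rad: +0.18 = on (end at the unit's back down), -0.18 = off (front end down); snaps over at 0 with about 4 N on the raised end, which moves down 3 mm before the snap and 5 mm in all. Which of the three outlet columns is a varies; this outlet has been left on
- switch_a_off_end (a point): centre of the pressing face at the off end (towards the unit's front, marked by a raised ring) of outlet a's rocker, 14 from its pivot; moves with the rocker: 90 above the bench when on (raised), 85 when off. The rocker is black, 34 long (x), 22 wide (y); the frame round it lies 82 above the bench
- switch_b (a joint): tilt of the small rocker of outlet b, rad: +0.18 = on (end at the unit's back down), -0.18 = off (front end down); snaps over at 0 with about 4 N on the raised end, which moves down 3 mm before the snap and 5 mm in all. Which of the three outlet columns is b varies; it is off at the start
- switch_b_off_end (a point): centre of the pressing face at the off end (towards the unit's front, marked by a raised ring) of outlet b's rocker, 14 from its pivot; moves with the rocker: 90 above the bench when on (raised), 85 when off. The rocker is black, 34 long (x), 22 wide (y); the frame round it lies 82 above the bench
- switch_c (a joint): tilt of the small rocker of outlet c, rad: +0.18 = on (end at the unit's back down), -0.18 = off (front end down); snaps over at 0 with about 4 N on the raised end, which moves down 3 mm before the snap and 5 mm in all. Which of the three outlet columns is c varies; it is off at the start
- switch_c_off_end (a point): centre of the pressing face at the off end (towards the unit's front, marked by a raised ring) of outlet c's rocker, 14 from its pivot; moves with the rocker: 90 above the bench when on (raised), 85 when off. The rocker is black, 34 long (x), 22 wide (y); the frame round it lies 82 above the bench
- tape_measure: yellow pocket tape measure standing on edge, 35 x 85 x 66 high, beside the unit's right end; loose, only to be left alone. Origin at the centre of its underside
- plug_carton: small upright folding carton, 53 x 99 x 62 high, behind the unit at its left; loose, only to be left alone. Origin at the centre of its underside
- screwdriver: screwdriver with a blue handle, 164 long, lying before the unit's front, up to 32 high; loose, only to be left alone. Origin at the centre of its underside
- pencil: flat carpenter's pencil, 183 long, 12 wide, 7 high, lying on top of the unit across the three sockets (84 above the bench); loose, only to be left alone. Origin at the centre of its underside
- bearing: ball bearing, 47 diameter, 14 high, lying behind the unit; loose, only to be left alone. Origin at the centre of its underside
- sanding_block: cork sanding block, 62 x 110 x 31 high, lying behind the unit; loose, only to be left alone. Origin at the centre of its underside
- tape_roll: roll of masking tape, 100 diameter, 25 high, lying before the unit's front, at its right; loose, only to be left alone. Origin at the centre of its underside

How it is judged:
By the outcome, as a careful person would: the job done as asked, in the order asked, and still so for the second after the job is handed in, with the robot touching nothing.
It also fails if it takes over 38 s, if anything falls off the work surface, if the arm or the gripper's body presses on something with over 40 N, if the wrist force passes 120 N, or if a joint passes its speed limit or range.

## Robot

A 7-joint arm with a two-finger parallel gripper is mounted at the origin on the work surface; the furniture and walls round the work are solid. World frame = base frame: x ahead of the robot, y to its left, z up, the work surface at z = 0. Lengths are in m, angles in rad, forces in N, time in s.
With the tool pointing down it reaches from about 0.425 to 0.925 m from the base axis. Payload 6.8 kg.
Tool frame: the origin (TCP) lies midway between the tips of the shut fingers; the grasp point (between the pads) lies 19 mm behind it; z points along the fingers, y is the line along which they close (so a half turn about z gives the same grasp; the last joint's range is limited). The gripper opens to 85 mm and grips with 20 to 120 N. Pads are 22 mm wide; open, the fingers measure 114 mm over their backs; the gripper's body (76 mm by 85 mm) begins 54 mm behind the grasp point. The pads swing forward as they close: fully open they stand 13 mm farther back than shut.
Start: joints at [1.235, 0.477, 0.022, 1.555, -0.011, 1.109, -0.083], TCP at [0.152, -0.658, 0.231] pointing down, gripper open.
Joint ranges: [-2.96, 2.96], [-0.34, 2.1], [-1.41, 1.46], [0.24, 2.44], [-1.37, 4.51], [0.17, 1.92], [-2.96, 2.96]. Speed limits (rad/s): [2.39, 2.39, 3.14, 3.14, 3.14, 3.14, 3.14].

## Interface

Orientations are given as a unit quaternion [w, x, y, z].
In Python, from station import bot gives the robot as it stands.
- The arm moves only by the tool jog_arm, never from a script. Its argument "rows" is a list of rows, each an object of numbers: "fingers": the finger opening in mm, from 0 to 85.4; "x", "y", "z": the shift along the tool's x, y, z in mm; "ax", "ay", "az": the turn, a rotation vector about the tool's x, y, z in degrees. A call has exactly 8 rows; each row shifts and turns the commanded pose from where the row before left it, along the tool's axes as they then stand; what a row does not reach is not made up. A row lasts 1/10 s, in which the tool goes at most 50 mm and 8.59 degrees, less where a joint would pass 70% of its speed; a pose out of reach is approached as far as the arm can. A call with a gripper value outside its range is refused whole. The fingers move at their own pace and stop on an object; "force" is the grip in N (left out, the last holds). Time passes only in rows, so rows that do not move let the fingers close, or fill a call up. It gives the time, the measured TCP pose, the force, the opening and the grip force at its end, in the units of the state.
- bot.get_obs(): the state, without advancing time (a new reading comes with each control period).
- bot.read_camera(name): name is "scene" or "top"; returns a dict with "pixels" (420x560x3 uint8, red, green, blue), "vertical_fov" (degrees; the focal length in pixels is half the picture's height over the tangent of half this angle, whatever the lens; pixels are square), "cx", "cy" (the principal point, pixels), "world_from_camera" (4x4, takes a point from camera to world coordinates). Camera axes: x right, y down, z forward; pixel columns grow to the right and rows downward; lengths in m; the calibration is good to about 2 mm. A picture is of the moment at which its call begins. There is no depth.
- bot.hand_in(): hands the job in; it is judged then, once.
The state is a dict: "t": time; "q": joint angles; "joint_vel": joint speeds; "joint_torque": joint torques, N m; "eef_pos": TCP position; "tool_rot": TCP orientation; "contact_force": force on the tool from outside, world axes, zero at the start; "torque": the same for the moment, N m; "gripper_width": opening from 0.0 (shut) to 1.0 (fully open); "grasp_force": force on a finger pad.
Only numpy, scipy, OpenCV 4.12 (cv2) and the standard library are available. Lean on these libraries where they do the work, as an engineer would, in place of code of your own. Each camera call takes 0.05 s, during which the arm holds its last target. There are 200 camera calls.

## Working session

There is one attempt and no reset: what is moved stays moved. The work goes in short steps, Python scripts to look and compute and a tool call to move; the robot and the scene stay as the last step left them, time stands still between calls to the robot, and variables do not carry over. Pictures are saved under pics/ and viewed, at most 10 in all, crops included, and the job is handed in when it is done.

Besides the shell and the picture viewer there is one more tool, called as name(argument=value, ...) on one line, values as JSON. jog_arm: Moves the arm, as the interface text tells. Its arguments: {"type":"object","properties":{"rows":{"type":"array","items":{"type":"object","properties":{"fingers":{"type":"number"},"x":{"type":"number"},"y":{"type":"number"},"z":{"type":"number"},"ax":{"type":"number"},"ay":{"type":"number"},"az":{"type":"number"}}}},"force":{"type":"number"}},"required":["rows"]}

```bash
mkdir -p pics
python3 - <<'E'
from station import bot
import cv2,numpy as np,json
o=bot.get_obs();print({k:np.round(o[k],3).tolist() for k in o})
for n in("top","scene"):
    c=bot.read_camera(n);p=c.pop("pixels");cv2.imwrite(f"pics/{n}0.png",p[:,:,::-1]);np.savez(f"{n}.npz",p=p,T=c["world_from_camera"],f=210/np.tan(np.radians(c["vertical_fov"]/2)),c=[c["cx"],c["cy"]])
    print(n,c)
E
```

```text
{'t': 0.0, 'q': [1.235, 0.478, 0.022, 1.556, -0.011, 1.109, -0.083], 'joint_vel': [-0.0, -0.001, 0.0, -0.001, -0.001, 0.001, -0.001], 'joint_torque': [-0.001, -59.645, 1.608, -28.12, 0.012, 0.009, 0.0], 'eef_pos': [0.152, -0.657, 0.23], 'tool_rot': [-0.001, 0.994, 0.114, -0.0], 'contact_force': [0.088, -1.196, 0.468], 'torque': [-0.0, 0.01, 0.015], 'grasp_force': 0.0, 'gripper_width': 1.006}
top {'vertical_fov': 56.537695272160605, 'cx': 275.4238268479315, 'cy': 208.1119301525526, 'world_from_camera': array([[ 1.32008560e-03, -9.96539965e-01,  8.31044846e-02,
         5.17229305e-01],
       [-9.99748422e-01,  5.45594395e-04,  2.24230993e-02,
        -1.01043996e-01],
       [-2.23908560e-02, -8.31131778e-02, -9.96288537e-01,
         9.82241619e-01],
       [ 0.00000000e+00,  0.00000000e+00,  0.00000000e+00,
         1.00000000e+00]])}
scene {'vertical_fov': 55.77181960489425, 'cx': 282.7036031578997, 'cy': 206.93242754413836, 'world_from_camera': array([[-0.72956941, -0.51458935,  0.45047339,  0.14532056],
       [-0.68389952,  0.55197529, -0.47707937,  0.38692032],
       [-0.00315022, -0.65614105, -0.7546317 ,  0.85535717],
       [ 0.        ,  0.        ,  0.        ,  1.        ]])}
```

View pics/top0.png

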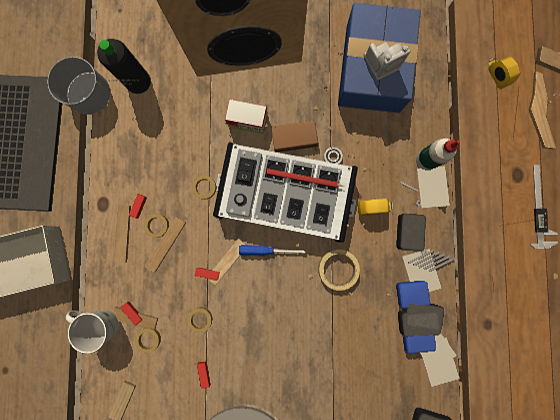

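View pics/scene0.png

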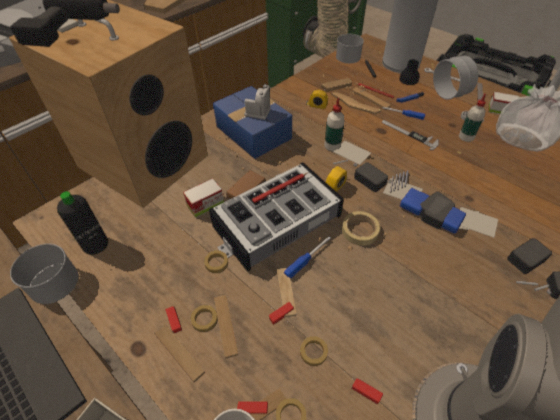

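View crops.

Unit spans about (217–357, 143–241) in the top view, yawed slightly, and the pencil lies over the sockets. I'll enlarge both crops.

Run:
```python
import cv2
a=cv2.imread("pics/top0.png")[135:250,205:365];a=cv2.resize(a,None,fx=5,fy=5,interpolation=cv2.INTER_CUBIC);cv2.imwrite("pics/topc.png",a)
a=cv2.imread("pics/scene0.png")[160:265,205:350];a=cv2.resize(a,None,fx=5.5,fy=5.5,interpolation=cv2.INTER_CUBIC);cv2.imwrite("pics/scenec.png",a)
```

```text
(no output)
```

View pics/topc.png

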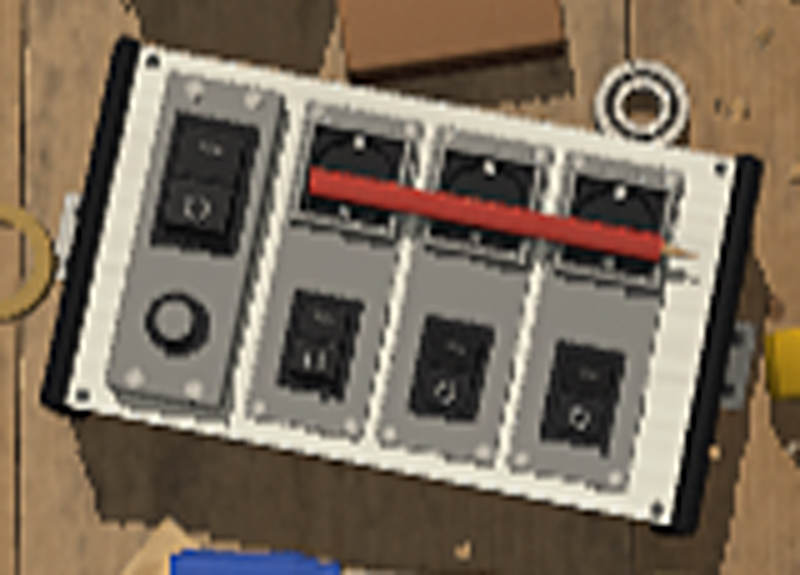

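View pics/scenec.png

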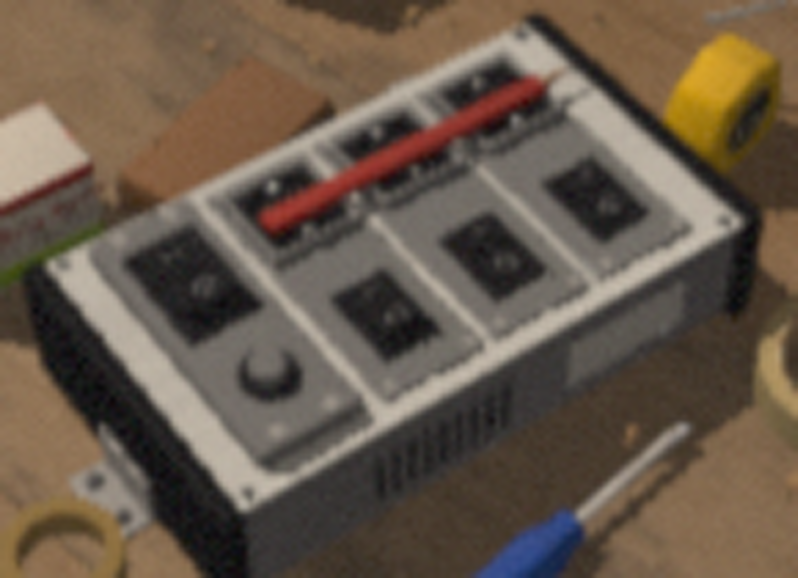

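The left outlet (y=32) ring looks different from the other two, so that one is probably on. I'll fit the pose and rectify to confirm.

```bash
cat > h.py <<'E'
import numpy as np,cv2
from scipy.optimize import least_squares
class Cam:
    def __init__(s,n):
        d=np.load(n+".npz");s.p=d["p"];s.T=d["T"];s.f=float(d["f"]);s.c=d["c"]
    def proj(s,P):
        q=(np.atleast_2d(P)-s.T[:3,3])@s.T[:3,:3];return q[:,:2]/q[:,2:]*s.f+s.c
    def at(s,uv,z):
        uv=np.atleast_2d(uv);d=np.c_[(uv-s.c)/s.f,np.ones(len(uv))]@s.T[:3,:3].T
        return s.T[:3,3]+d*((z-s.T[2,3])/d[:,2])[:,None]
def world(p,L):
    L=np.atleast_2d(L);c,s=np.cos(p[2]),np.sin(p[2])
    return np.c_[p[0]+c*L[:,0]-s*L[:,1],p[1]+s*L[:,0]+c*L[:,1],L[:,2]]
E
python3 - <<'E'
from h import *
t,s=Cam("top"),Cam("scene")
H=lambda a,k,o:np.array(a)/k+o-.5+.5/k
# panel outer corners (cheek tops z78): back-left, back-right, front-right, front-left ; button
L=np.array([[91,156,78],[91,-156,78],[-91,-156,78],[-91,156,78]])/1e3
ut=H([[120,38],[765,155],[690,535],[45,410]],5,[205,135])
us=H([[28,265],[537,12],[757,215],[245,515]],5.5,[205,160])
bt=H([[175,320]],5,[205,135]);bs=H([[268,365]],5.5,[205,160])
def res(q):
    B=world(q,[[q[3],.098,.098]]);W=world(q,L)
    return np.r_[(t.proj(W)-ut).ravel(),(s.proj(W)-us).ravel(),(t.proj(B)-bt).ravel()*2,(s.proj(B)-bs).ravel()*2]
r=least_squares(res,[.57,-.13,-.18,-.04],loss="soft_l1");print(r.x.round(4));print(res(r.x).round(1))
np.save("pose.npy",r.x)
out=[]
for c in(t,s):
    k=3 # px/mm, rectified at z=87: image right=-y, up=+x
    M=cv2.getPerspectiveTransform(np.float32([[0,0],[780,0],[780,450],[0,450]]),np.float32(c.proj(world(r.x,np.array([[75,130,87],[75,-130,87],[-75,-130,87],[-75,130,87]])/1e3))))
    out.append(cv2.warpPerspective(c.p,M,(780,450),flags=cv2.WARP_INVERSE_MAP|cv2.INTER_CUBIC))
cv2.imwrite("pics/rect.png",cv2.resize(np.vstack(out)[:,:,::-1],(520,600)))
E
```

```text
[ 0.632  -0.1038 -0.1911 -0.041 ]
[-0.8 -0.8  0.8  0.2  1.9  1.  -1.5  0.3 -2.9  0.1 -0.2 -1.9  1.9 -1.2
 -4.8  2.1  0.4  2.2 -0.8 -1.7]
```

View pics/rect.png

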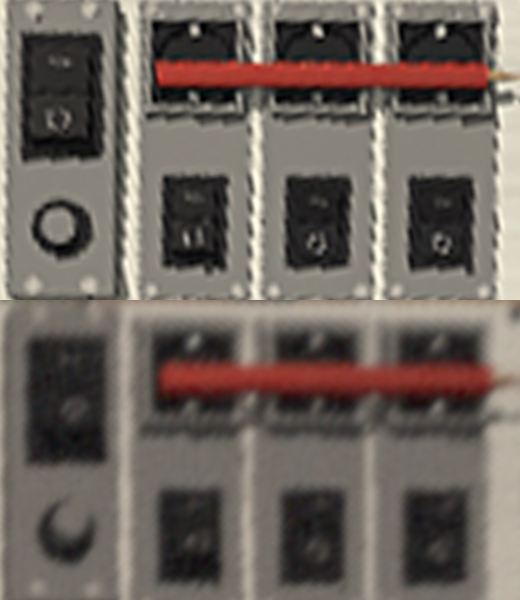

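The y=32 rocker's ring (193,238) has the broken look of the main's raised front end, while the other two rings look clean. So outlet a is the left one, and the contact height will confirm it. Next I'll work out the targets.

```bash
cat >> h.py <<'E'
from scipy.spatial.transform import Rotation as R
TG=dict(a=[-.051,.032],btn=[-.040,.098],main=[.046,.098])
def delta(name,z):
    from station import bot
    o=bot.get_obs();p=np.load("pose.npy");w=np.array(o["tool_rot"]);Rt=R.from_quat(w,scalar_first=True)
    g=world(p,[TG[name]+[z]])[0];th=p[2]
    Rg=R.from_matrix(np.c_[[np.cos(th),np.sin(th),0],[np.sin(th),-np.cos(th),0],[0,0,-1]])
    print(name,"t",o["t"],"goal",g.round(4),"now",np.round(o["eef_pos"],4),"mm in tool",(Rt.inv().apply(g-o["eef_pos"])*1e3).round(1),"turn",np.degrees((Rt.inv()*Rg).as_rotvec()).round(2),"F",np.round(o["contact_force"],1))
    print("mm if turned first",(Rg.inv().apply(g-o["eef_pos"])*1e3).round(1))
E
python3 -c "from h import *;delta('a',.11)"
```

```text
a t 0.1 goal [ 0.588  -0.0627  0.11  ] now [ 0.1523 -0.657   0.2304] mm in tool [ 558.7 -480.4  121.2] turn [-0.09  0.03 24.01] F [ 0.3 -0.2  0.1]
mm if turned first [ 314.8 -666.3  120.4]
```

jog_arm(rows=[{"fingers":0,"az":8},{"fingers":0,"az":8},{"fingers":0,"az":8},{"fingers":0,"x":20,"y":-42},{"fingers":0,"x":20,"y":-42},{"fingers":0,"x":20,"y":-42},{"fingers":0,"x":20,"y":-42},{"fingers":0,"x":20,"y":-42}], force=60)

```text
invalid input
```

jog_arm(rows=[{"fingers":0,"x":20,"y":-42},{"fingers":0,"x":20,"y":-42},{"fingers":0,"x":20,"y":-42},{"fingers":0,"x":20,"y":-42},{"fingers":0,"x":20,"y":-42},{"fingers":0,"x":20,"y":-42},{"fingers":0,"x":20,"y":-42},{"fingers":0,"x":20,"y":-42}])

```text
invalid input
```

```bash
python3 -c "from h import *;delta('a',.11)"
```

```text
a t 0.1 goal [ 0.588  -0.0627  0.11  ] now [ 0.1523 -0.657   0.2304] mm in tool [ 558.7 -480.4  121.2] turn [-0.09  0.03 24.01] F [ 0.3 -0.2  0.1]
mm if turned first [ 314.8 -666.3  120.4]
```

Perhaps every row needs all its keys.

jog_arm(rows=[{"fingers":0,"x":0,"y":0,"z":0,"ax":0,"ay":0,"az":8},{"fingers":0,"x":0,"y":0,"z":0,"ax":0,"ay":0,"az":8},{"fingers":0,"x":0,"y":0,"z":0,"ax":0,"ay":0,"az":8},{"fingers":0,"x":20,"y":-42,"z":0,"ax":0,"ay":0,"az":0},{"fingers":0,"x":20,"y":-42,"z":0,"ax":0,"ay":0,"az":0},{"fingers":0,"x":20,"y":-42,"z":0,"ax":0,"ay":0,"az":0},{"fingers":0,"x":20,"y":-42,"z":0,"ax":0,"ay":0,"az":0},{"fingers":0,"x":20,"y":-42,"z":0,"ax":0,"ay":0,"az":0}])

```text
t: 0.9
eef_pos: [0.2912, -0.4685, 0.231]
tool_rot: [-0.0, 0.995, -0.095, -0.0]
contact_force: [0.9, 0.2, 0.7]
gripper_width: 0.003
grasp_force: 0.0
```

jog_arm(rows=[{"fingers":0,"x":20,"y":-42,"z":0,"ax":0,"ay":0,"az":0},{"fingers":0,"x":20,"y":-42,"z":0,"ax":0,"ay":0,"az":0},{"fingers":0,"x":20,"y":-42,"z":0,"ax":0,"ay":0,"az":0},{"fingers":0,"x":20,"y":-42,"z":0,"ax":0,"ay":0,"az":0},{"fingers":0,"x":20,"y":-42,"z":0,"ax":0,"ay":0,"az":0},{"fingers":0,"x":20,"y":-42,"z":0,"ax":0,"ay":0,"az":0},{"fingers":0,"x":20,"y":-42,"z":0,"ax":0,"ay":0,"az":0},{"fingers":0,"x":20,"y":-42,"z":0,"ax":0,"ay":0,"az":0}])

```text
t: 1.7
eef_pos: [0.512, -0.1693, 0.2312]
tool_rot: [0.0, 0.995, -0.096, -0.0]
contact_force: [0.7, -0.7, 0.4]
gripper_width: -0.0
grasp_force: 0.0
```

```bash
python3 -c "from h import *;delta('a',.11)"
```

```text
a t 1.7 goal [ 0.588  -0.0627  0.11  ] now [ 0.512  -0.1693  0.2312] mm in tool [  54.4 -119.1  121.1] turn [ 0.01  0.02 -0.01] F [ 0.7 -0.7  0.4]
mm if turned first [  54.3 -119.1  121.2]
```

jog_arm(rows=[{"fingers":0,"x":18,"y":-40,"z":0,"ax":0,"ay":0,"az":0},{"fingers":0,"x":18,"y":-40,"z":0,"ax":0,"ay":0,"az":0},{"fingers":0,"x":18,"y":-39,"z":0,"ax":0,"ay":0,"az":0},{"fingers":0,"x":0,"y":0,"z":30,"ax":0,"ay":0,"az":0},{"fingers":0,"x":0,"y":0,"z":30,"ax":0,"ay":0,"az":0},{"fingers":0,"x":0,"y":0,"z":30,"ax":0,"ay":0,"az":0},{"fingers":0,"x":0,"y":0,"z":20,"ax":0,"ay":0,"az":0},{"fingers":0,"x":0,"y":0,"z":0,"ax":0,"ay":0,"az":0}])

```text
t: 2.5
eef_pos: [0.5844, -0.0643, 0.118]
tool_rot: [0.0, 0.995, -0.095, -0.003]
contact_force: [-0.6, 1.2, -0.4]
gripper_width: 0.0
grasp_force: 0.0
```

Run:
```python
from h import *
from station import bot
delta('a',.11)
im=[]
for n in("scene","top"):
    p=bot.read_camera(n)["pixels"][:,:,::-1]
    p=p[140:270,195:355] if n=="scene" else p[130:260,205:365]
    im.append(cv2.resize(p,(400,325),interpolation=cv2.INTER_CUBIC))
cv2.imwrite("pics/n1.png",np.hstack(im))
```

```text
a t 2.5 goal [ 0.588  -0.0627  0.11  ] now [ 0.5844 -0.0643  0.118 ] mm in tool [ 3.3 -2.3  8. ] turn [0.06 0.38 0.02] F [-0.6  1.2 -0.4]
mm if turned first [ 3.2 -2.3  8. ]
```

View pics/n1.png

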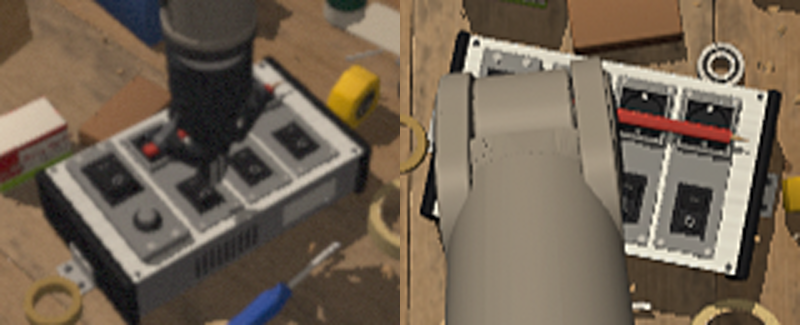

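The tip hangs above the left outlet rocker's front half (about (212,185) in the left crop). I'll correct and go lower.

jog_arm(rows=[{"fingers":0,"x":3,"y":-2,"z":10,"ax":0,"ay":0.4,"az":0},{"fingers":0,"x":0,"y":0,"z":8,"ax":0,"ay":0,"az":0},{"fingers":0,"x":0,"y":0,"z":4,"ax":0,"ay":0,"az":0},{"fingers":0,"x":0,"y":0,"z":2,"ax":0,"ay":0,"az":0},{"fingers":0,"x":0,"y":0,"z":1,"ax":0,"ay":0,"az":0},{"fingers":0,"x":0,"y":0,"z":1,"ax":0,"ay":0,"az":0},{"fingers":0,"x":0,"y":0,"z":1,"ax":0,"ay":0,"az":0},{"fingers":0,"x":0,"y":0,"z":0,"ax":0,"ay":0,"az":0}])

```text
t: 3.4
eef_pos: [0.5905, -0.063, 0.0943]
tool_rot: [0.0, 0.995, -0.095, 0.003]
contact_force: [-0.2, -0.0, 0.1]
gripper_width: -0.002
grasp_force: 0.0
```

```bash
python3 -c "from h import *;delta('a',.09)"
```

```text
a t 3.4 goal [ 0.588  -0.0627  0.09  ] now [ 0.5905 -0.063   0.0943] mm in tool [-2.5  0.2  4.3] turn [ 0.  -0.4 -0. ] F [-0.2 -0.   0.1]
mm if turned first [-2.5  0.2  4.3]
```

jog_arm(rows=[{"fingers":0,"x":-2.5,"y":0,"z":0,"ax":0,"ay":-0.4,"az":0},{"fingers":0,"x":0,"y":0,"z":0,"ax":0,"ay":0,"az":0},{"fingers":0,"x":0,"y":0,"z":1,"ax":0,"ay":0,"az":0},{"fingers":0,"x":0,"y":0,"z":1,"ax":0,"ay":0,"az":0},{"fingers":0,"x":0,"y":0,"z":1,"ax":0,"ay":0,"az":0},{"fingers":0,"x":0,"y":0,"z":1,"ax":0,"ay":0,"az":0},{"fingers":0,"x":0,"y":0,"z":1,"ax":0,"ay":0,"az":0},{"fingers":0,"x":0,"y":0,"z":0,"ax":0,"ay":0,"az":0}])

```text
t: 4.2
eef_pos: [0.5875, -0.0624, 0.0892]
tool_rot: [0.0, 0.995, -0.095, -0.001]
contact_force: [-2.8, 0.5, 2.6]
gripper_width: 0.003
grasp_force: 1.6
```

```bash
python3 -c "from h import *;delta('a',.085)"
```

```text
a t 4.2 goal [ 0.588  -0.0627  0.085 ] now [ 0.5875 -0.0624  0.0892] mm in tool [0.5 0.2 4.2] turn [0.01 0.06 0.  ] F [-2.8  0.5  2.6]
mm if turned first [0.5 0.2 4.2]
```

Contact at about 89 mm means this end is raised, so this is outlet a. I'll press on.

jog_arm(rows=[{"fingers":0,"x":0,"y":0,"z":1,"ax":0,"ay":0,"az":0},{"fingers":0,"x":0,"y":0,"z":1,"ax":0,"ay":0,"az":0},{"fingers":0,"x":0,"y":0,"z":1,"ax":0,"ay":0,"az":0},{"fingers":0,"x":0,"y":0,"z":1,"ax":0,"ay":0,"az":0},{"fingers":0,"x":0,"y":0,"z":0.5,"ax":0,"ay":0,"az":0},{"fingers":0,"x":0,"y":0,"z":0,"ax":0,"ay":0,"az":0},{"fingers":0,"x":0,"y":0,"z":0,"ax":0,"ay":0,"az":0},{"fingers":0,"x":0,"y":0,"z":0,"ax":0,"ay":0,"az":0}])

```text
t: 5.0
eef_pos: [0.5884, -0.0626, 0.0854]
tool_rot: [0.0, 0.995, -0.095, 0.0]
contact_force: [-3.0, -0.3, 5.9]
gripper_width: -0.0
grasp_force: 2.7
```

jog_arm(rows=[{"fingers":0,"x":0,"y":0,"z":0.5,"ax":0,"ay":0,"az":0},{"fingers":0,"x":0,"y":0,"z":0.5,"ax":0,"ay":0,"az":0},{"fingers":0,"x":0,"y":0,"z":0.5,"ax":0,"ay":0,"az":0},{"fingers":0,"x":0,"y":0,"z":0,"ax":0,"ay":0,"az":0},{"fingers":0,"x":0,"y":0,"z":0,"ax":0,"ay":0,"az":0},{"fingers":0,"x":0,"y":0,"z":0,"ax":0,"ay":0,"az":0},{"fingers":0,"x":0,"y":0,"z":0,"ax":0,"ay":0,"az":0},{"fingers":0,"x":0,"y":0,"z":0,"ax":0,"ay":0,"az":0}])

```text
t: 5.8
eef_pos: [0.5884, -0.0626, 0.0851]
tool_rot: [0.0, 0.995, -0.096, 0.001]
contact_force: [-6.1, -0.4, 15.4]
gripper_width: -0.001
grasp_force: 8.1
```

It's hard on the stop (15 N at 85 mm). I'll lift and move above the button.

jog_arm(rows=[{"fingers":0,"x":0,"y":0,"z":-10,"ax":0,"ay":0,"az":0},{"fingers":0,"x":0,"y":0,"z":-25,"ax":0,"ay":0,"az":0},{"fingers":0,"x":0,"y":0,"z":-10,"ax":0,"ay":0,"az":0},{"fingers":0,"x":5,"y":-33,"z":0,"ax":0,"ay":0,"az":0},{"fingers":0,"x":6,"y":-33,"z":0,"ax":0,"ay":0,"az":0},{"fingers":0,"x":0,"y":0,"z":0,"ax":0,"ay":0,"az":0},{"fingers":0,"x":0,"y":0,"z":0,"ax":0,"ay":0,"az":0},{"fingers":0,"x":0,"y":0,"z":0,"ax":0,"ay":0,"az":0}])

```text
t: 6.6
eef_pos: [0.611, -0.0011, 0.1279]
tool_rot: [0.0, 0.995, -0.096, -0.0]
contact_force: [0.9, -0.3, -0.2]
gripper_width: 0.001
grasp_force: 0.0
```

Run:
```python
from h import *
from station import bot
delta('btn',.1)
im=[]
for n in("scene","top"):
    p=bot.read_camera(n)["pixels"][:,:,::-1]
    p=p[150:260,205:345] if n=="scene" else p[140:250,215:355]
    im.append(cv2.resize(p,(398,313),interpolation=cv2.INTER_CUBIC))
cv2.imwrite("pics/n2.png",np.hstack(im))
```

```text
btn t 6.6 goal [0.6113 0.     0.1   ] now [ 0.611  -0.0011  0.1279] mm in tool [ 0.1 -1.2 27.9] turn [ 0.06  0.03 -0.07] F [ 0.9 -0.3 -0.2]
mm if turned first [ 0.1 -1.1 27.9]
```

View pics/n2.png

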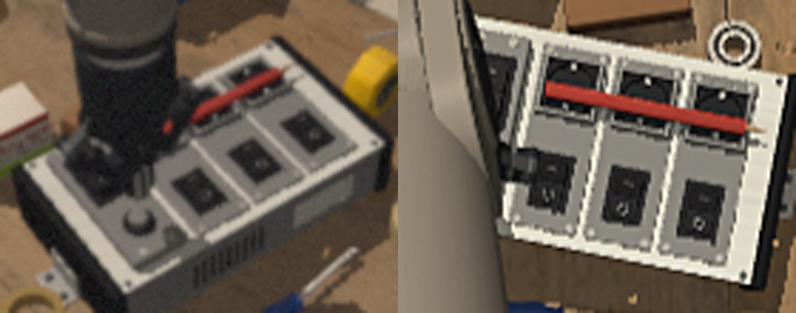

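All three outlet rings now look alike, so a is off. I'll check the tip alignment over the button by projection.

Run:
```python
from h import *
s=Cam("scene");t=Cam("top");p=np.load("pose.npy")
k=398/140
B=world(p,[[-.040,.098,.098]]);
f=lambda P:((s.proj(P)-[205,150]+.5)*k-.5).round(0)
print("tcp",f([[.611,-.0011,.1279]]),"btn",f(B))
print("top btn",((t.proj(B)-[205,135]+.5)*5-.5).round(), "scene0 crop",((s.proj(B)-[205,160]+.5)*5.5-.5).round())
print("a ring pred",((t.proj(world(p,[[-.05,.032,.09]]))-[205,135]+.5)*5-.5).round())
```

```text
tcp [[136. 191.]] btn [[137. 214.]]
top btn [[176. 323.]] scene0 crop [[265. 359.]]
a ring pred [[315. 373.]]
```

Consistent within a few mm. Pressing the button.

jog_arm(rows=[{"fingers":0,"x":0,"y":-1,"z":12,"ax":0,"ay":0,"az":0},{"fingers":0,"x":0,"y":0,"z":10,"ax":0,"ay":0,"az":0},{"fingers":0,"x":0,"y":0,"z":5,"ax":0,"ay":0,"az":0},{"fingers":0,"x":0,"y":0,"z":2,"ax":0,"ay":0,"az":0},{"fingers":0,"x":0,"y":0,"z":1,"ax":0,"ay":0,"az":0},{"fingers":0,"x":0,"y":0,"z":1,"ax":0,"ay":0,"az":0},{"fingers":0,"x":0,"y":0,"z":1,"ax":0,"ay":0,"az":0},{"fingers":0,"x":0,"y":0,"z":0,"ax":0,"ay":0,"az":0}])

```text
t: 7.5
eef_pos: [0.6117, 0.0012, 0.0967]
tool_rot: [0.0, 0.995, -0.095, 0.0]
contact_force: [-1.9, 0.4, 4.0]
gripper_width: 0.001
grasp_force: 2.0
```

jog_arm(rows=[{"fingers":0,"x":0,"y":0,"z":1,"ax":0,"ay":0,"az":0},{"fingers":0,"x":0,"y":0,"z":1,"ax":0,"ay":0,"az":0},{"fingers":0,"x":0,"y":0,"z":0.5,"ax":0,"ay":0,"az":0},{"fingers":0,"x":0,"y":0,"z":0.5,"ax":0,"ay":0,"az":0},{"fingers":0,"x":0,"y":0,"z":0.5,"ax":0,"ay":0,"az":0},{"fingers":0,"x":0,"y":0,"z":0,"ax":0,"ay":0,"az":0},{"fingers":0,"x":0,"y":0,"z":0,"ax":0,"ay":0,"az":0},{"fingers":0,"x":0,"y":0,"z":0,"ax":0,"ay":0,"az":0}])

```text
t: 8.3
eef_pos: [0.6117, 0.0012, 0.0928]
tool_rot: [-0.0, 0.995, -0.095, 0.0]
contact_force: [-1.5, 0.2, 3.0]
gripper_width: 0.001
grasp_force: 1.4
```

jog_arm(rows=[{"fingers":0,"x":0,"y":0,"z":0.5,"ax":0,"ay":0,"az":0},{"fingers":0,"x":0,"y":0,"z":0.5,"ax":0,"ay":0,"az":0},{"fingers":0,"x":0,"y":0,"z":0.5,"ax":0,"ay":0,"az":0},{"fingers":0,"x":0,"y":0,"z":0.5,"ax":0,"ay":0,"az":0},{"fingers":0,"x":0,"y":0,"z":0,"ax":0,"ay":0,"az":0},{"fingers":0,"x":0,"y":0,"z":0,"ax":0,"ay":0,"az":0},{"fingers":0,"x":0,"y":0,"z":0,"ax":0,"ay":0,"az":0},{"fingers":0,"x":0,"y":0,"z":0,"ax":0,"ay":0,"az":0}])

```text
t: 9.1
eef_pos: [0.6117, 0.0012, 0.092]
tool_rot: [0.0, 0.995, -0.095, 0.0]
contact_force: [-4.2, 1.1, 11.5]
gripper_width: -0.004
grasp_force: 6.0
```

jog_arm(rows=[{"fingers":0,"x":0,"y":0,"z":-5,"ax":0,"ay":0,"az":0},{"fingers":0,"x":0,"y":0,"z":-20,"ax":0,"ay":0,"az":0},{"fingers":0,"x":0,"y":0,"z":-10,"ax":0,"ay":0,"az":0},{"fingers":0,"x":43,"y":0,"z":0,"ax":0,"ay":0,"az":0},{"fingers":0,"x":43,"y":0,"z":0,"ax":0,"ay":0,"az":0},{"fingers":0,"x":0,"y":0,"z":0,"ax":0,"ay":0,"az":0},{"fingers":0,"x":0,"y":0,"z":0,"ax":0,"ay":0,"az":0},{"fingers":0,"x":0,"y":0,"z":0,"ax":0,"ay":0,"az":0}])

```text
t: 9.9
eef_pos: [0.695, -0.0147, 0.1252]
tool_rot: [-0.0, 0.995, -0.095, -0.001]
contact_force: [0.1, -0.2, 1.0]
gripper_width: -0.003
grasp_force: 0.0
```

Run:
```python
from h import *
from station import bot
delta('main',.1)
p=bot.read_camera("scene")["pixels"][:,:,::-1]
cv2.imwrite("pics/n3.png",cv2.resize(p[150:260,195:335],(700,550),interpolation=cv2.INTER_CUBIC))
```

```text
main t 9.9 goal [ 0.6957 -0.0163  0.1   ] now [ 0.695  -0.0147  0.1252] mm in tool [ 1.1  1.4 25.2] turn [0.   0.09 0.03] F [ 0.1 -0.2  1. ]
mm if turned first [ 1.1  1.4 25.2]
```

View pics/n3.png

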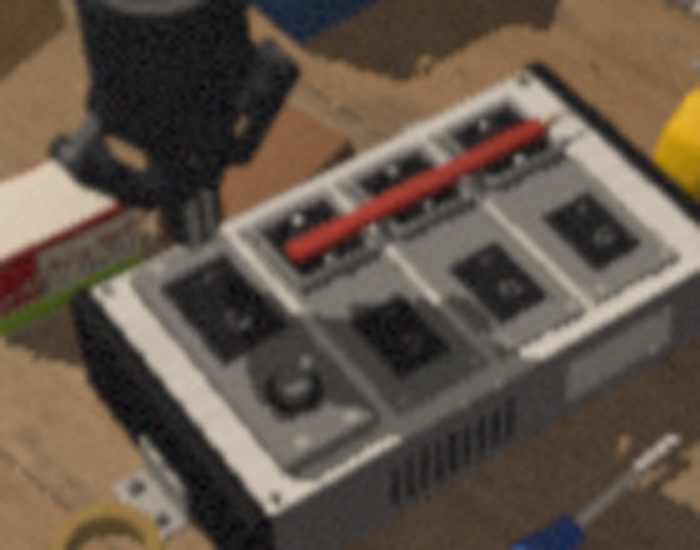

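The button bottomed with the force drop of a trip, and the tip is above the back end of the main rocker. Pressing it.

jog_arm(rows=[{"fingers":0,"x":0,"y":1,"z":12,"ax":0,"ay":0,"az":0},{"fingers":0,"x":0,"y":0,"z":8,"ax":0,"ay":0,"az":0},{"fingers":0,"x":0,"y":0,"z":3,"ax":0,"ay":0,"az":0},{"fingers":0,"x":0,"y":0,"z":2,"ax":0,"ay":0,"az":0},{"fingers":0,"x":0,"y":0,"z":1,"ax":0,"ay":0,"az":0},{"fingers":0,"x":0,"y":0,"z":1,"ax":0,"ay":0,"az":0},{"fingers":0,"x":0,"y":0,"z":0,"ax":0,"ay":0,"az":0},{"fingers":0,"x":0,"y":0,"z":0,"ax":0,"ay":0,"az":0}])

```text
t: 10.75
eef_pos: [0.696, -0.0161, 0.099]
tool_rot: [-0.0, 0.995, -0.095, 0.0]
contact_force: [-0.5, 0.4, 1.3]
gripper_width: -0.0
grasp_force: 0.6
```

jog_arm(rows=[{"fingers":0,"x":0,"y":0,"z":1,"ax":0,"ay":0,"az":0},{"fingers":0,"x":0,"y":0,"z":1,"ax":0,"ay":0,"az":0},{"fingers":0,"x":0,"y":0,"z":1,"ax":0,"ay":0,"az":0},{"fingers":0,"x":0,"y":0,"z":1,"ax":0,"ay":0,"az":0},{"fingers":0,"x":0,"y":0,"z":0.5,"ax":0,"ay":0,"az":0},{"fingers":0,"x":0,"y":0,"z":0,"ax":0,"ay":0,"az":0},{"fingers":0,"x":0,"y":0,"z":0,"ax":0,"ay":0,"az":0},{"fingers":0,"x":0,"y":0,"z":0,"ax":0,"ay":0,"az":0}])

```text
t: 11.55
eef_pos: [0.6958, -0.016, 0.0943]
tool_rot: [-0.0, 0.995, -0.095, 0.0]
contact_force: [-0.1, 0.6, 0.4]
gripper_width: -0.0
grasp_force: 0.2
```

Contact came at 99 mm, so the rocker was tripped; the force fell away as it snapped over. I'll press to the stop, then lift clear.

jog_arm(rows=[{"fingers":0,"x":0,"y":0,"z":0.5,"ax":0,"ay":0,"az":0},{"fingers":0,"x":0,"y":0,"z":0.5,"ax":0,"ay":0,"az":0},{"fingers":0,"x":0,"y":0,"z":0.5,"ax":0,"ay":0,"az":0},{"fingers":0,"x":0,"y":0,"z":0.5,"ax":0,"ay":0,"az":0},{"fingers":0,"x":0,"y":0,"z":0.5,"ax":0,"ay":0,"az":0},{"fingers":0,"x":0,"y":0,"z":0,"ax":0,"ay":0,"az":0},{"fingers":0,"x":0,"y":0,"z":0,"ax":0,"ay":0,"az":0},{"fingers":0,"x":0,"y":0,"z":0,"ax":0,"ay":0,"az":0}])

```text
t: 12.35
eef_pos: [0.6959, -0.016, 0.0938]
tool_rot: [0.0, 0.995, -0.095, 0.0]
contact_force: [-6.0, -0.6, 14.3]
gripper_width: 0.001
grasp_force: 6.6
```

jog_arm(rows=[{"fingers":0,"x":0,"y":0,"z":-10,"ax":0,"ay":0,"az":0},{"fingers":0,"x":0,"y":0,"z":-30,"ax":0,"ay":0,"az":0},{"fingers":0,"x":0,"y":0,"z":-35,"ax":0,"ay":0,"az":0},{"fingers":0,"x":0,"y":0,"z":-35,"ax":0,"ay":0,"az":0},{"fingers":0,"x":0,"y":0,"z":-35,"ax":0,"ay":0,"az":0},{"fingers":0,"x":0,"y":0,"z":-10,"ax":0,"ay":0,"az":0},{"fingers":0,"x":0,"y":0,"z":0,"ax":0,"ay":0,"az":0},{"fingers":0,"x":0,"y":0,"z":0,"ax":0,"ay":0,"az":0}])

```text
t: 13.15
eef_pos: [0.6951, -0.0162, 0.2454]
tool_rot: [0.0, 0.995, -0.095, -0.001]
contact_force: [0.1, -1.2, -1.1]
gripper_width: -0.002
grasp_force: 0.0
```

Run:
```python
from h import *
from station import bot
p=bot.read_camera("scene")["pixels"][:,:,::-1]
cv2.imwrite("pics/n4.png",cv2.resize(p[150:260,195:335],(700,550),interpolation=cv2.INTER_CUBIC))
```

```text
(no output)
```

View pics/n4.png

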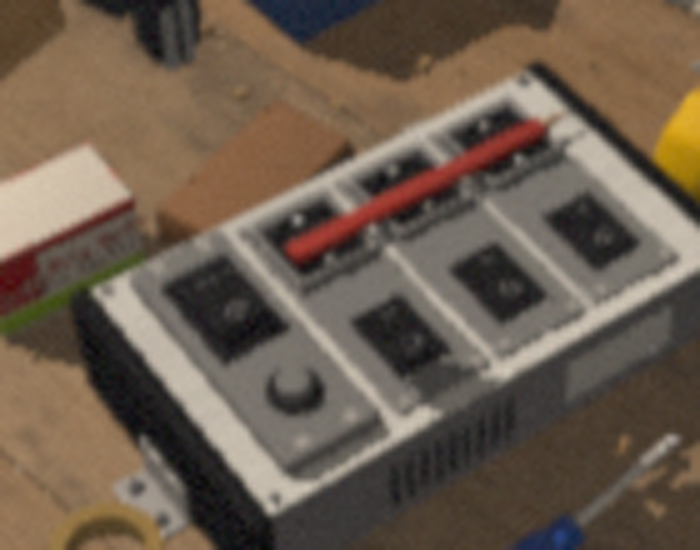

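The main rocker is on as at the start (ring at (235,308)), all three outlet rings look alike (off), the pencil, carton and tools are undisturbed, and the arm is clear.

```bash
python3 -c "from station import bot;print(bot.hand_in())"
```

```text
the job is handed in; nothing more can be done
None
```

The trip test is done and handed in at about 13 s of the 38 s allowed: outlet a (the left outlet, y = 32) was switched off first, the test button tripped the main rocker, and the unit was switched back on; by contact forces and the last picture all three outlets are off and the tools undisturbed (no verdict was returned).

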